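Seat a keyed tube die in the clay extruder's die housing and clip it in

TASK

Fit the clay extruder's tube die: pick it up by its bridge, lower it into the bore of the die housing and, pressing lightly, turn it this way and that until you feel its rim notch drop over the key down in the bore, so that the plate sits fully home, flush with the flange; never force it down. Then swing the retaining clip round to its stop, over the die's edge, and let go. Leave the scraper, the loop tool and the modelling tool lying where they are.

Things in the scene. Friction and masses are not known exactly. Their poses are not given: they have to be found in the camera images.
- die (a point): Tube die, loose, upright: aluminium disc 63 mm across, 16 mm thick, with one rim notch 11 mm wide and 9 mm deep, cut through the full thickness, and a steel bridge on top; 58 mm high in all, about 0.25 kg. The point is on its axis half-way up, 29 mm over the underside, 13 mm over the disc's top face. z up; x points from the axis to the middle of the notch.
- bridge (a point): Middle of the die's bridge bar, 50 mm over the die's underside, axes as die. The dark steel bar is 42 mm long (y), 14 mm wide (x), 16 mm high; grip it across its 14 mm width. Below the bar two legs and the core, all within 21 mm of the axis, go down to the disc's top face, 34 mm under this point.
- die_body: The whole die; origin at the centre of its underside, axes as die.
- housing: Die housing, fixed to the table: aluminium flange 104 x 104 mm on a grey barrel on a plywood board 168 (x) x 190 (y) mm; origin under the bore's axis at table level. x points to the longest, middle line of the scale of nine engraved lines (10 degrees apart) beside the bore; the clip's pivot is at -y. More than 40 N between housing and a die that is not home counts as forcing.
- mouth (a point): Centre of the housing's bore, level with the flange's top face, 90 mm over the table; axes as housing. The bore is 66 mm across and 16 mm deep to a flat seat, so the die when home is flush (die 13 mm above this point). Clearance 1.5 mm all round; a 2 mm bevel at the mouth leads in.
- seat (a point): Centre of the seat, the bore's floor, 16 mm under the mouth; axes as housing (NOT as the key). On it, against the bore wall, stands a key 8 mm wide, 7.5 mm long radially, 8 mm high, clamped anywhere up to 0.7 rad either side of x, unknown. A die with its notch more than about 0.05 rad off the key rests on it 8 mm proud, centred by the bore; 3 to 10 N suffice to press and turn it.
- clip (a joint): Angle (rad) of the retaining clip, a steel turn button pivoted on the flange at the mouth's (0, -44) mm. Near 0 it is parked clear of the bore, nose to +x, knob arm to -x; it turns counter-clockwise seen from above to its stop at 1.57, nose over the die's outer 6 mm, 2 mm above the flange. A die standing proud blocks it. It takes about 1.5 N at the knob and stays where left.
- clip_knob (a point): Middle of the clip's upright black finger knob, a round pin 12 mm thick, 36 mm from the pivot. The point is 21 mm above the flange; the knob's top is 33 mm, the arm under it 7 mm above the flange. As the clip closes the knob moves on a quarter circle from the mouth's (-36, -44) to (0, -80) mm. Its axes turn with the clip.
- scraper: Scraper with a wooden handle, 161 x 23 x 23 mm, lying loose at the right side of the table; origin at the centre of its underside, long axis y. To be left alone.
- loop_tool: Wire loop tool with a wooden handle, 160 x 23 x 14 mm, lying loose at the front edge of the table; origin at the centre of its underside, long axis y. To be left alone.
- modelling_tool: Dark wooden modelling tool, 165 x 22 x 10 mm, lying loose behind the work; origin at the centre of its underside, long axis y. To be left alone.
Mind the look-alikes: they are no part of the job. There is more than one size of the die_body; the job needs the largest.

How it is judged:
By the outcome, as a careful person would: the job done as asked, in the order asked, and still so for the second after the job is handed in, with the robot touching nothing.
It also fails if it takes over 61 s, if anything falls off the work surface, if the arm or the gripper's body presses on something with over 40 N, if the wrist force passes 120 N, or if a joint passes its speed limit or range.

ROBOT

A 7-joint arm with a two-finger parallel gripper is mounted at the origin on a cart in front of the work surface, level with it; the furniture and walls round the work are solid. World frame = base frame: x ahead of the robot, y to its left, z up, the work surface at z = 0. Lengths are in mm, angles in rad, forces in N, time in s.
With the tool pointing down it reaches from about 425 to 950 mm from the base axis. Payload 16.7 kg.
Tool frame: the origin (TCP) lies midway between the tips of the shut fingers; the grasp point (between the pads) lies 19 mm behind it (env.grasp_offset is the distance from the TCP to the grasp point, in mm); x points along the fingers, y is the direction in which the jaws open and shut, and the axes are right-handed (so a half turn about x gives the same grasp; the last joint's range is limited). The gripper opens to 94 mm and grips with 3 to 60 N. Pads are 16 mm wide; open, the fingers measure 119 mm over their backs; the gripper's body (75 mm by 177 mm) begins 78 mm behind the grasp point.
Start: joints at [-1.258, 0.426, 0.074, 1.606, -0.034, 1.111, -0.067], TCP at [301.353, 603.952, 173.067] pointing down, gripper open.
Joint ranges: [-2.85, 2.85], [-0.5, 2.14], [-1.23, 1.37], [0.21, 2.46], [-1.02, 4.16], [0.16, 2.05], [-2.73, 2.73]. Speed limits (rad/s): [1.89, 1.89, 2.39, 2.39, 3.01, 3.01, 3.01].

INTERFACE

Orientations are given as [roll, pitch, yaw] about the fixed x, y, z axes, in that order (R = Rz(yaw) Ry(pitch) Rx(roll)).
In Python, from bench import env gives the robot as it stands.
- The arm moves only by the tool jog_arm, never from a script. Its argument "commands" is a list of rows, each a list of 3 entries, a list of its own where there are three numbers: the closure, from 0 (fully open) to 1 (shut), then the shift along the tool's x, y, z in cm, then the turn, a rotation vector about the tool's x, y, z in rad. In form: [[grip, [dx, dy, dz], [wx, wy, wz]], ...]. A call has 1 to 10 rows; each row shifts and turns the pose as measured when the row begins, along the tool's axes as they then stand; what a row does not reach is not made up. A row lasts 1/8 s, in which the tool goes at most 62.5 mm and 10.7 degrees, less where a joint would pass 70% of its speed; a pose out of reach is approached as far as the arm can. A call with a gripper value outside its range is refused whole. The fingers move at their own pace and stop on an object; "squeeze" is the grip in N (left out, the last holds). Time passes only in rows, so rows that do not move let the fingers close. It gives the time, the measured TCP pose, the force and the opening at its end, in the units of the state.
- env.get_obs(): the state, without advancing time (a new reading comes with each control period).
- env.read_camera(name): name is "side" or "top" or "wrist"; returns the picture (384x512x3 uint8, blue, green, red); there is no depth.
- env.get_calibration(name): a dict with "fx", "fy", "cx", "cy" (pixels), "world_from_camera" (4x4, takes a point from camera to world coordinates); the wrist camera has in their place "T_tool_cam" (4x4, takes a point from camera to tool coordinates, whose origin is the TCP and whose axes are the tool frame's). Camera axes: x right, y down, z forward; pixel columns grow to the right and rows downward; lengths in mm; the calibration is good to about 2 mm. A picture is of the moment at which its call begins: read the wrist's pose just before it. get_calibration takes no time and is no camera call.
- env.job_done(): hands the job in, once; it reports no verdict.
The state is a dict: "clock": time; "joint_positions": joint angles; "dq": joint speeds; "joint_efforts": joint torques, N m; "eef_pos": TCP position; "eef_rot": TCP orientation; "ft_force": force on the tool from outside, world axes, zero at the start; "torque": the same for the moment, N m; "gripper_width": finger opening in mm.
Only numpy, scipy, OpenCV 4.12 (cv2) and the standard library are available. Lean on these libraries where they do the work, as an engineer would, in place of code of your own. Each camera call takes 0.05 s, during which the arm holds its last target. There are 200 camera calls.

## Working session

There is one attempt and no reset: what is moved stays moved. The work goes in short steps, Python scripts to look and compute and a tool call to move; the robot and the scene stay as the last step left them, time stands still between calls to the robot, and variables do not carry over. Pictures are saved under pics/ and viewed, about 8 in all and at most 12, crops included, and the job is handed in when it is done.

Besides the shell and the picture viewer there is one more tool, called by a JSON object that holds its "method" and its "body". jog_arm: Moves the arm, as the interface text tells. Its arguments: {"type":"object","properties":{"commands":{"type":"array"},"squeeze":{"type":"number"}},"required":["commands"]}

```bash
mkdir -p pics; ls; python3 - <<'E'
from bench import env
import cv2,numpy as np
o=env.get_obs();print(o)
ims={n:env.read_camera(n) for n in("top","side")}
for n in ims: cv2.imwrite(f"pics/{n}0.png",ims[n])
for n in("top","side","wrist"): print(n,env.get_calibration(n))
E
```

```text
pics
{'clock': 0.0, 'joint_positions': array([-1.25748705,  0.42671974,  0.07384933,  1.60660397, -0.03407916,
        1.11077629, -0.06710794]), 'dq': array([ 2.43753409e-04,  3.49215142e-04,  1.56281217e-03, -1.02285454e-05,
       -3.13574485e-04, -1.01853693e-03, -4.88730298e-04]), 'joint_efforts': array([-9.66725602e-04, -9.35821939e+01,  3.66646126e+00, -4.54177380e+01,
       -4.87485691e-02,  2.01728521e-02,  1.38680430e-04]), 'eef_pos': array([301.18906874, 603.55319148, 172.3851104 ]), 'eef_rot': array([-1.48292592,  1.56954805, -1.94576402]), 'ft_force': array([-0.31249728,  0.32345259, -0.72050114]), 'torque': array([-0.02785846,  0.01333893, -0.0131903 ]), 'gripper_width': 93.59072424252078}
top {'fx': 478.8091911026139, 'fy': 478.8091911026139, 'cx': 255.35738019098068, 'cy': 186.76333205026515, 'world_from_camera': array([[-2.90808728e-02, -9.96754665e-01,  7.50629145e-02,
         4.73061534e+02],
       [-9.99574716e-01,  2.88359859e-02, -4.34437813e-03,
        -6.56920822e+01],
       [ 2.16576602e-03, -7.51573297e-02, -9.97169336e-01,
         1.45640438e+03],
   
[... 319 characters left out ...]
02,  3.55399816e-01, -9.31088252e-01,
         8.88886072e+02],
       [-4.35407690e-04, -9.34266754e-01, -3.56574597e-01,
         4.63437147e+02],
       [ 0.00000000e+00,  0.00000000e+00,  0.00000000e+00,
         1.00000000e+00]])}
wrist {'fx': 313.3695878505374, 'fy': 313.3695878505374, 'cx': 255.38015665349477, 'cy': 185.60335206560052, 'T_tool_cam': array([[ 5.97029271e-04, -2.77812277e-01,  9.60635197e-01,
        -2.12293246e+02],
       [ 9.99999638e-01, -4.16448168e-04, -7.41929372e-04,
        -2.09904383e-01],
       [ 6.06171856e-04,  9.60635293e-01,  2.77811928e-01,
        -8.17975250e+01],
       [ 0.00000000e+00,  0.00000000e+00,  0.00000000e+00,
         1.00000000e+00]])}
```

```bash
python3 - <<'E'
import cv2
a=cv2.imread("pics/top0.png");cv2.imwrite("pics/top0b.png",cv2.resize(a,(800,600),interpolation=cv2.INTER_CUBIC))
E
```

```text
(no output)
```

View pics/top0.png

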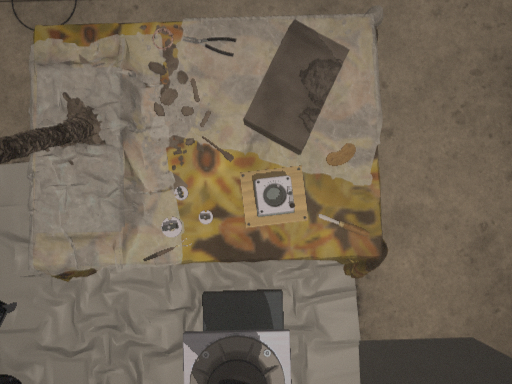

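View pics/side0.png

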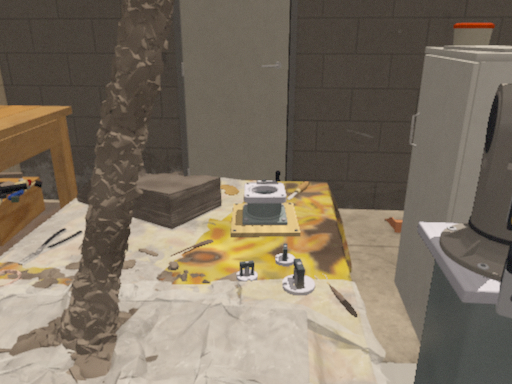

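Dies in the top view: (171,226) largest, (205,216) and (180,192) smaller. The housing is at (274,196). I'll check this in a close crop.

```bash
cat > h.py <<'E'
import numpy as np,cv2
from bench import env
from scipy.spatial.transform import Rotation as R
def ray(n,u,v,z,tp=None):
    c=env.get_calibration(n)
    T=c["world_from_camera"] if n!="wrist" else tp@c["T_tool_cam"]
    d=T[:3,:3]@np.array([(u-c["cx"])/c["fx"],(v-c["cy"])/c["fy"],1]);p=T[:3,3]
    return p+d*(z-p[2])/d[2]
def proj(n,P,tp=None):
    c=env.get_calibration(n)
    T=c["world_from_camera"] if n!="wrist" else tp@c["T_tool_cam"]
    q=T[:3,:3].T@(np.asarray(P)-T[:3,3]);return np.array([c["fx"]*q[0]/q[2]+c["cx"],c["fy"]*q[1]/q[2]+c["cy"]])
def tool():
    o=env.get_obs();T=np.eye(4);T[:3,:3]=R.from_euler("xyz",o["eef_rot"]).as_matrix();T[:3,3]=o["eef_pos"];return T
E
python3 - <<'E'
from h import *
a=cv2.imread("pics/top0.png")
c1=cv2.resize(a[180:245,155:220],(585,585),interpolation=cv2.INTER_CUBIC)
c2=cv2.resize(a[165:230,238:310],None,fx=9,fy=9,interpolation=cv2.INTER_CUBIC)
m=np.zeros((400,790,3),np.uint8)
x=cv2.resize(c1,(390,390));y=cv2.resize(a[165:230,238:303],(390,390),interpolation=cv2.INTER_CUBIC)
m[:390,:390]=x;m[:390,400:790]=y;cv2.imwrite("pics/c1.png",m)
# white discs
hsv=cv2.cvtColor(a,cv2.COLOR_BGR2HSV)
for n,(u,v) in {"A":(171,226),"B":(205,216),"C":(180,192),"H":(274,196)}.items():
    print(n,ray("top",u,v,16 if n!="H" else 90))
for n,(u,v) in {"A":(299,284),"B":(285,258),"C":(247,273),"H":(265,189)}.items():
    print("side",n,ray("side",u,v,16 if n!="H" else 90))
E
```

```text
A [470.91755013 184.19178047  16.        ]
B [497.87128194  81.71962086  16.        ]
C [572.23809811 155.47501017  16.        ]
H [ 547.91670906 -124.13264329   90.        ]
side A [465.26464576 190.30449212  16.        ]
side B [492.71957335  92.99614432  16.        ]
side C [567.22403415 159.14363925  16.        ]
side H [ 547.52582933 -124.47554803   90.        ]
```

View pics/c1.png

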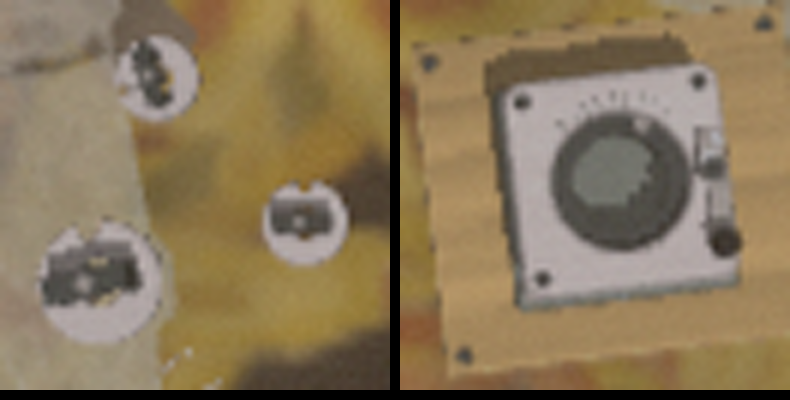

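The crop confirms that A, at (171,226), is the largest die; B and C are clearly smaller. A's notch points roughly up-left (about +0.3 rad). The bore is at (620,180) in the crop, with a bright key-like spot at (640,122). The clip is parked on the right with its knob lower right. Next I'll work out the first move.

```bash
cat >> h.py <<'E'
def plan(p,yaw_x,zdown=None):
    """shift (cm, tool axes) and rotvec to reach TCP p with tool x down, tool y horizontal at world angle yaw_x"""
    T=tool();y=np.array([np.cos(yaw_x),np.sin(yaw_x),0]);x=np.array([0,0,-1.]);z=np.cross(x,y)
    Rt=np.c_[x,y,z];d=T[:3,:3].T@(np.asarray(p)-T[:3,3])/10
    w=R.from_matrix(T[:3,:3].T@Rt).as_rotvec()
    print("pos",T[:3,3].round(1),"y-axis angle",round(np.arctan2(T[1,1],T[0,1]),4),"shift cm",d.round(2),"rot",w.round(3))
E
python3 - <<'E'
from h import *
T=tool();print(T.round(3))
plan([440,200,230],0.3);plan([440,200,230],0.3-np.pi)
print((T@env.get_calibration("wrist")["T_tool_cam"]).round(2))
E
```

```text
[[-0.00000e+00  4.47000e-01  8.95000e-01  3.01242e+02]
 [-1.00000e-03  8.95000e-01 -4.47000e-01  6.03564e+02]
 [-1.00000e+00 -1.00000e-03  0.00000e+00  1.72457e+02]
 [ 0.00000e+00  0.00000e+00  0.00000e+00  1.00000e+00]]
pos [301.2 603.6 172.5] y-axis angle 1.1079 shift cm [ -5.72 -29.92  30.44] rot [0.808 0.001 0.001]
pos [301.2 603.6 172.5] y-axis angle 1.1079 shift cm [ -5.72 -29.92  30.44] rot [-2.334e+00 -1.000e-03  1.000e-03]
[[ 4.5000e-01  8.6000e-01  2.5000e-01  2.2805e+02]
 [ 8.9000e-01 -4.3000e-01 -1.3000e-01  6.4013e+02]
 [-0.0000e+00  2.8000e-01 -9.6000e-01  3.8474e+02]
 [ 0.0000e+00  0.0000e+00  0.0000e+00  1.0000e+00]]
```

{"method": "jog_arm", "body": {"commands": [[0,[-0.8,-4.3,4.3],[0,0,0]],[0,[-0.8,-4.3,4.3],[0,0,0]],[0,[-0.8,-4.3,4.3],[0,0,0]],[0,[-0.8,-4.3,4.3],[0,0,0]],[0,[-0.8,-4.3,4.3],[0,0,0]],[0,[-0.8,-4.3,4.3],[0,0,0]],[0,[-0.8,-4.3,4.3],[0,0,0]],[0,[0,0,0],[0.18,0,0]],[0,[0,0,0],[0.18,0,0]],[0,[0,0,0],[0.18,0,0]]]}}

```text
clock: 1.35
eef_pos: [437.4, 188.6, 227.7]
eef_rot: [-1.248, 1.567, -2.265]
ft_force: [-0.0, -0.1, 0.3]
gripper_width: 93.8
```

```bash
python3 - <<'E'
from h import *
T=tool();a=env.read_camera("wrist");np.save("T1.npy",T);cv2.imwrite("pics/w1.png",a)
plan([440,200,230],0.3);print(env.get_obs()["clock"],proj("wrist",[468,187,16],T),proj("wrist",[548,-124,90],T))
E
```

```text
pos [437.4 188.7 227.7] y-axis angle 0.5434 shift cm [-0.24  0.81 -0.83] rot [0.243 0.002 0.004]
1.4 [274.71608174 168.98214457] [207.39313086 389.05075569]
```

View pics/w1.png

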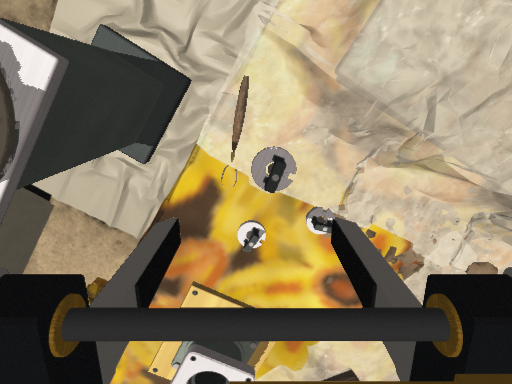

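The die sits at about (274,169) with its notch on the right at about (294,178). I'll crop it to measure accurately.

```bash
python3 - <<'E'
from h import *
a=cv2.imread("pics/w1.png");T=np.load("T1.npy")
s=10;x0,y0=244,138
m=cv2.resize(a[y0:y0+60,x0:x0+62],None,fx=s,fy=s,interpolation=cv2.INTER_CUBIC)
for i in range(0,62,10):
    cv2.line(m,(i*s,0),(i*s,8),(0,0,255),1);cv2.putText(m,str(x0+i),(i*s,20),0,.4,(0,0,255))
    cv2.putText(m,str(y0+i),(0,i*s+5),0,.4,(0,0,255))
cv2.imwrite("pics/c2.png",m)
E
```

```text
(no output)
```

View pics/c2.png

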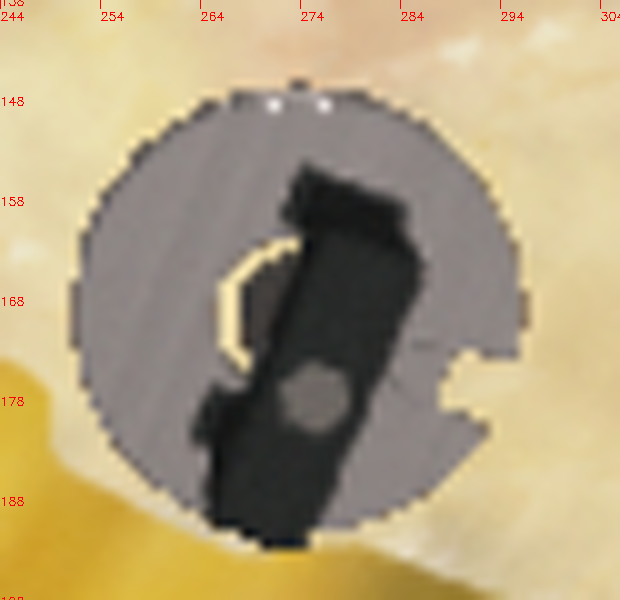

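```bash
python3 - <<'E'
from h import *
T=np.load("T1.npy")
c=ray("wrist",273.8,169.5,16,T);l=ray("wrist",251.2,169.5,16,T);r=ray("wrist",296.5,169.5,16,T)
print(c,"diam",np.linalg.norm(l-r))
n=ray("wrist",290.5,177.3,16,T)-c;print("notch",np.linalg.norm(n),np.arctan2(n[1],n[0]))
b=ray("wrist",275.5,177.7,58,T);print("bar top",b)
q=ray("wrist",(304+286)/20+244,(160+545)/20+138,58,T) # unused rough
# bar long edge right: crop (424,265)->(308,545)
e=ray("wrist",244+30.8,138+54.5,58,T)-ray("wrist",244+42.4,138+26.5,58,T);print("bar edge dir",np.arctan2(e[1],e[0])+np.pi/2,np.arctan2(e[1],e[0])-np.pi/2)
ang=0.32
plan([b[0],b[1],150],ang)
E
```

```text
[467.31747695 185.71067208  16.        ] diam 62.84614475013343
notch 26.026646400379995 0.1101266513823816
bar top [467.64974318 185.11056315  58.        ]
bar edge dir 0.19218181327873118 -2.949410840311062
pos [437.4 188.7 227.7] y-axis angle 0.5434 shift cm [7.76 2.44 1.86] rot [0.223 0.002 0.004]
```

{"method": "jog_arm", "body": {"commands": [[0,[3.5,1.22,0.95],[0,0,0]],[0,[3.5,1.22,0.95],[0,0,0]],[0,[0,0,0],[0.13,0,0]],[0,[0,0,0],[0.13,0,0]],[0,[0,0,0],[0.13,0,0]],[0,[0,0,0],[0,0,0]]]}}

```text
clock: 2.15
eef_pos: [468.0, 184.8, 154.5]
eef_rot: [-0.929, 1.565, -2.337]
ft_force: [-0.6, 0.6, 0.3]
gripper_width: 93.9
```

```bash
python3 - <<'E'
from h import *
plan([467.5,185.4,34],0.16)
E
```

```text
pos [468.  184.8 154.5] y-axis angle 0.1629 shift cm [ 1.205e+01  1.000e-02 -1.000e-01] rot [0.003 0.003 0.005]
```

{"method": "jog_arm", "body": {"commands": [[0,[4.5,0,0],[0,0,0.002]],[0,[4.0,0,-0.05],[0,0,0.002]],[0,[2.5,0,0],[0,0,0]],[0,[1.0,0,0],[0,0,0]],[0,[0,0,0],[0,0,0]]]}}

```text
clock: 2.78
eef_pos: [468.5, 186.1, 32.2]
eef_rot: [0.667, 1.568, -0.716]
ft_force: [-0.1, -0.3, -0.1]
gripper_width: 94.1
```

```bash
python3 - <<'E'
from h import *
plan([467.5,185.4,34],0.16)
E
```

```text
pos [468.5 186.1  32.2] y-axis angle 0.1879 shift cm [-0.18 -0.11  0.05] rot [ 0.028  0.002 -0.002]
```

{"method": "jog_arm", "body": {"commands": [[0,[-0.15,-0.1,0.05],[0.025,0,0]],[0.5,[0,0,0],[0,0,0]],[1,[0,0,0],[0,0,0]],[1,[0,0,0],[0,0,0]],[1,[0,0,0],[0,0,0]],[1,[0,0,0],[0,0,0]],[1,[0,0,0],[0,0,0]]], "squeeze": 25}}

```text
clock: 3.65
eef_pos: [469.1, 186.4, 36.6]
eef_rot: [1.613, 1.565, 0.206]
ft_force: [0.2, 0.2, -0.3]
gripper_width: 37.1
```

{"method": "jog_arm", "body": {"commands": [[0.5,[0.3,-0.15,0],[0.05,0,0]],[1,[0,0,0],[0,0,0]],[1,[0,0,0],[0,0,0]],[1,[0,0,0],[0,0,0]],[1,[0,0,0],[0,0,0]],[1,[0,0,0],[0,0,0]]]}}

```text
clock: 4.4
eef_pos: [467.9, 186.2, 33.7]
eef_rot: [1.653, 1.565, 0.197]
ft_force: [-1.5, -0.2, -0.2]
gripper_width: 1.9
```

```bash
python3 - <<'E'
from h import *
plan([467.5,185.4,34],0.16)
E
```

```text
pos [467.9 186.2  33.7] y-axis angle 0.115 shift cm [-0.03 -0.05  0.07] rot [-0.045 -0.    -0.006]
```

The opening is 1.9 mm, so the bar isn't in the jaws. I'll look.

```bash
python3 - <<'E'
from h import *
T=tool();a=env.read_camera("wrist");np.save("T2.npy",T);b=env.read_camera("side");cv2.imwrite("pics/s2.png",b)
m=np.zeros((384,800,3),np.uint8);m[:,:448]=a[:,30:478];m[:352,448:]=cv2.resize(b[210:320,220:330],(352,352),interpolation=cv2.INTER_CUBIC)
cv2.imwrite("pics/w2.png",m);print(env.get_obs()["gripper_width"],proj("wrist",[467.5,185.5,58],T),proj("side",[467.5,185.5,58]))
E
```

```text
0.5155774052629877 [256.11955484 226.22831359] [298.62096824 263.26179155]
```

View pics/w2.png

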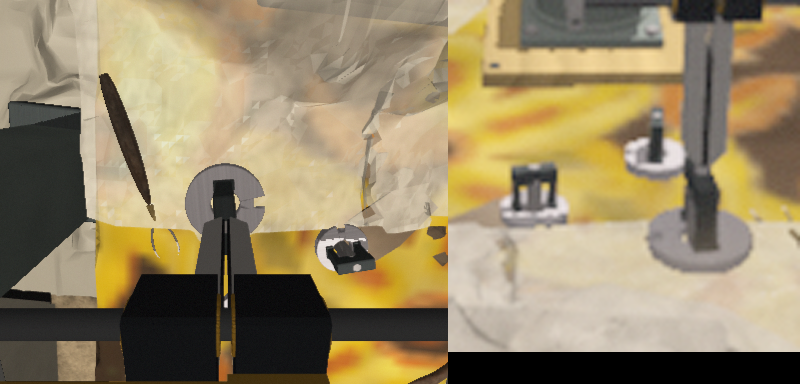

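```bash
python3 - <<'E'
from h import *
T=np.load("T2.npy");print(T.round(3))
print("disc wrist",ray("wrist",255,200,16,T),[ray("wrist",u,200,16,T)[:2] for u in(217,295)])
print("bar far end top",ray("wrist",253,180,58,T))
print("disc side",ray("side",220+(700-448)/3.2,210+238/3.2,16))
print("tcp proj",proj("wrist",T[:3,3],T),proj("side",T[:3,3]))
t=env.read_camera("top");cv2.imwrite("pics/t2.png",cv2.resize(t[190:260,140:220],None,fx=7,fy=7,interpolation=cv2.INTER_CUBIC))
E
```

```text
[[ 6.00000e-03  9.93000e-01  1.15000e-01  4.67872e+02]
 [ 1.00000e-03  1.15000e-01 -9.93000e-01  1.86179e+02]
 [-1.00000e+00  6.00000e-03 -0.00000e+00  3.37320e+01]
 [ 0.00000e+00  0.00000e+00  0.00000e+00  1.00000e+00]]
disc wrist [466.52599744 189.1047646   16.        ] [array([437.29866911, 185.79776847]), array([497.33364371, 192.59056959])]
bar far end top [462.00480595 216.15210676  58.        ]
disc side [465.7628721  191.63138219  16.        ]
tcp proj [256.48764133 211.90953916] [297.93466704 274.67987477]
```

View pics/t2.png

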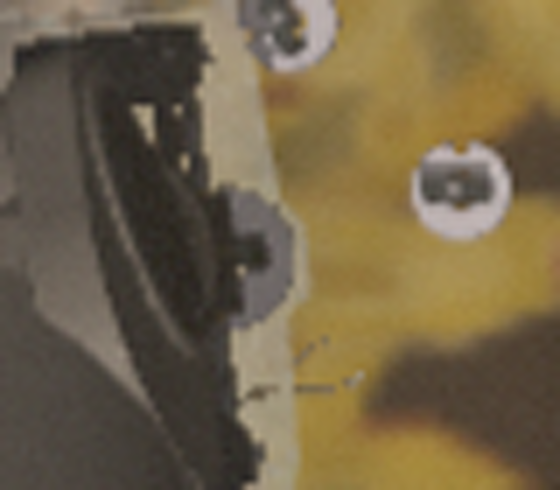

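```bash
python3 - <<'E'
from h import *
C=[570,157,12];
for n in("T1.npy","T2.npy"):
    T=np.load(n)
    for dz in(0,25):
        U=T.copy();U[2,3]+=dz
        print(n,dz,"C",proj("wrist",C,U).round(1),"Cedge",proj("wrist",[570,177,12],U).round(1),"A",proj("wrist",[467,189,16],U).round(1),"diam",np.ptp([proj("wrist",[467+31.5*np.cos(t),189+31.5*np.sin(t),16],U)[0] for t in np.linspace(0,6.3,60)]).round(1))
o=env.get_obs();print(o)
a=env.read_camera("wrist")
cv2.imwrite("pics/c3.png",cv2.resize(a[150:300,190:410],None,fx=3.6,fy=3.6,interpolation=cv2.INTER_CUBIC))
E
```

```text
T1.npy 0 C [322.1 220.7] Cedge [330.  209.8] A [274.9 167.2] diam 45.5
T1.npy 25 C [318.8 214.4] Cedge [326.3 204. ] A [274.  163.3] diam 43.1
T2.npy 0 C [374.8 248.3] Cedge [380.3 226.1] A [255.6 200.2] diam 81.3
T2.npy 25 C [364.6 235.3] Cedge [369.3 214.8] A [255.4 190.7] diam 74.0
{'clock': 4.55, 'joint_positions': array([-0.80094087,  0.34368123,  0.3487042 ,  2.12904557, -0.17931912,
        0.69058148, -0.21806653]), 'dq': array([-0.0009642 ,  0.00018138, -0.00037914,  0.00068537,  0.00249967,
       -0.00165215,  0.00098402]), 'joint_efforts': array([ 1.41379604e-02, -6.70310998e+01,  6.58771455e+00, -3.20763373e+01,
       -3.10300326e-02, -3.10060149e-02,  7.85482465e-03]), 'eef_pos': array([467.84691884, 186.17151398,  33.70270969]), 'eef_rot': array([1.6513554 , 1.56518799, 0.19542122]), 'ft_force': array([-0.02974401, -0.3460946 , -1.12941192]), 'torque': array([-0.09840819,  0.04898556, -0.06295312]), 'gripper_width': 0.3829643782822103}
```

View pics/c3.png

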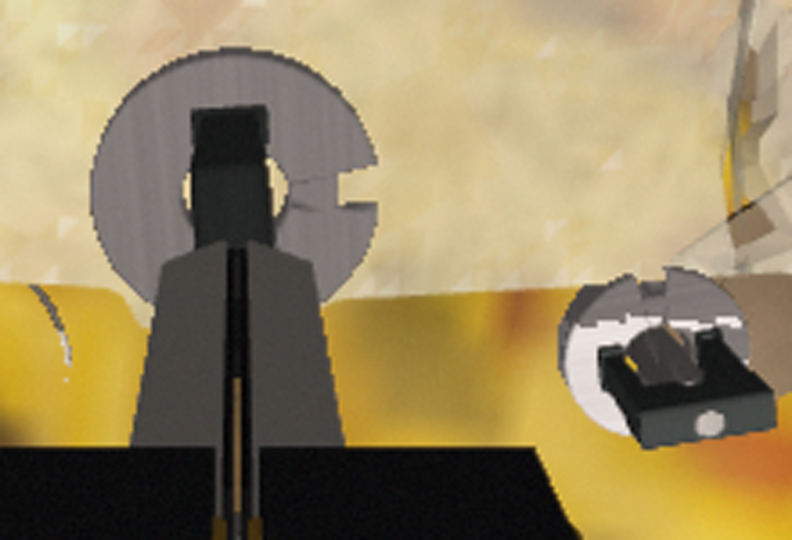

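The disc's size and place in the wrist picture fit the reported tool pose. But the visible fingertips end level with the bar's top (z≈60), about 27 mm above the reported TCP, in the wrist, side and first wrist pictures. So the jaws shut above the bar. I'll check `grasp_offset`, then open and look at the tips from the side.

{"method": "jog_arm", "body": {"commands": [[0,[-0.2,0,0],[-0.04,0,0]],[0,[0,0,0],[0,0,0]],[0,[0,0,0],[0,0,0]],[0,[0,0,0],[0,0,0]],[0,[0,0,0],[0,0,0]],[0,[0,0,0],[0,0,0]],[0,[0,0,0],[0,0,0]],[0,[0,0,0],[0,0,0]]]}}

```text
clock: 5.6
eef_pos: [467.8, 186.1, 35.8]
eef_rot: [1.597, 1.565, 0.184]
ft_force: [-1.1, -0.7, -0.6]
gripper_width: 77.0
```

```bash
python3 - <<'E'
from h import *
print(env.grasp_offset);T=tool();o=env.get_obs();print(o["gripper_width"],o["ft_force"])
plan([467.5,189,34],0.16)
b=env.read_camera("side");w=env.read_camera("wrist");np.save("T3.npy",T);cv2.imwrite("pics/s3.png",b);cv2.imwrite("pics/w3.png",w)
y=T[:3,1]
for s in(-1,1):
  for k in(0,-19,-27,-40): P=T[:3,3]+y*s*47+T[:3,0]*k; print(s,k,proj("side",P).round(1),proj("wrist",P,T).round(1))
m=np.zeros((440,800,3),np.uint8);m[:440,:400]=cv2.resize(b[200:310,250:350],(400,440),interpolation=cv2.INTER_CUBIC);m[:300,400:]=cv2.resize(w[100:370,60:420],(400,300))
cv2.imwrite("pics/m3.png",m)
E
```

```text
18.8
77.01015710616745 [-1.12905923 -0.67757389 -0.64452226]
pos [467.8 186.1  35.8] y-axis angle 0.1578 shift cm [ 0.18  0.01 -0.29] rot [-0.002 -0.    -0.006]
-1 0 [322.5 272.8] [191.5 212. ]
-1 -19 [323.2 264.1] [185.9 222.2]
-1 -27 [323.4 260.3] [183.2 227.1]
-1 -40 [323.9 254.2] [178.4 235.9]
1 0 [273.3 274.6] [321.5 211.9]
1 -19 [273.5 265.8] [327.3 222.2]
1 -27 [273.6 262. ] [330.  227.1]
1 -40 [273.8 255.8] [335.  235.9]
```

View pics/m3.png

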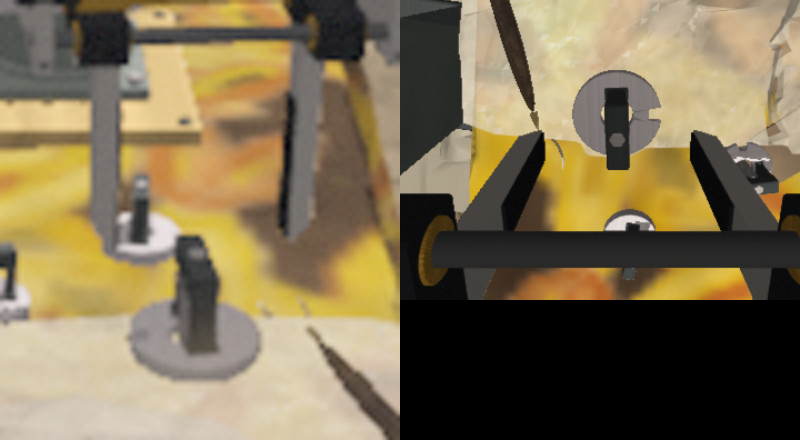

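Both views put the open tips about 26–27 mm behind the reported TCP: side (276,263) and (322,260), wrist (186,217) and (324,217). I'll treat the real tips as z_reported + 26 and aim again.

```bash
python3 - <<'E'
from h import *
T=np.load("T3.npy");f=lambda x,y:(60+(x-400)*.9,100+y*.9)
c=ray("wrist",*f(616.5,113.5),16,T);n=ray("wrist",*f(653,114),16,T)
print(c,[ray("wrist",*f(x,113.5),16,T).round(1) for x in(572,660)],"notch",np.arctan2(*(n-c)[[1,0]]))
print("bar top screw",ray("wrist",*f(617,140),58,T))
w=cv2.imread("pics/w3.png")
print("loop wire",ray("wrist",*f(535,120),7,T),ray("wrist",*f(562,165),2,T))
plan([c[0],c[1],7],0.16)
E
```

```text
[466.60388578 186.56476504  16.        ] [array([435.6, 181.7,  16. ]), array([496.9, 191.3,  16. ])] notch 0.14098339699098736
bar top screw [467.05569585 184.67106443  58.        ]
loop wire [408.70548175 169.20734633   7.        ] [432.01255264 133.1876899    2.        ]
pos [467.8 186.2  35.9] y-axis angle 0.1578 shift cm [ 2.88 -0.13 -0.06] rot [-0.002 -0.    -0.006]
```

{"method": "jog_arm", "body": {"commands": [[0.5,[0,0,0],[0,0,0]],[0.5,[0,0,0],[0,0,0]],[0.5,[0.2,-0.1,0],[0,0,0]],[0.5,[0.5,0,0],[0,0,0]],[0.5,[0.5,0,0],[0,0,0]],[0.5,[0,0,0],[0,0,0]]]}}

```text
clock: 6.45
eef_pos: [466.6, 186.0, 22.7]
eef_rot: [1.582, 1.566, 0.169]
ft_force: [-0.2, 0.2, 0.2]
gripper_width: 46.8
```

```bash
python3 - <<'E'
from h import *
plan([466.8,185.8,8],0.15)
E
```

```text
pos [466.6 186.   22.7] y-axis angle 0.1579 shift cm [1.47 0.01 0.02] rot [ 0.008 -0.    -0.005]
```

{"method": "jog_arm", "body": {"commands": [[0.5,[0.5,0,0],[0,0,0]],[0.5,[0.4,0,0],[0,0,0]],[0.5,[0,0,0],[0,0,0]]]}}

```text
clock: 6.82
eef_pos: [466.7, 185.9, 13.0]
eef_rot: [1.558, 1.566, 0.145]
ft_force: [-0.0, -0.0, 0.9]
gripper_width: 46.9
```

{"method": "jog_arm", "body": {"commands": [[0.5,[0.3,0,0],[0,0,0]],[0.5,[0.2,0,0],[0,0,0]],[1,[0,0,0],[0,0,0]],[1,[0,0,0],[0,0,0]],[1,[0,0,0],[0,0,0]],[1,[0,0,0],[0,0,0]],[1,[0,0,0],[0,0,0]],[1,[0,0,0],[0,0,0]]], "squeeze": 25}}

```text
clock: 7.82
eef_pos: [467.0, 186.0, 7.9]
eef_rot: [1.587, 1.565, 0.174]
ft_force: [0.5, 0.1, -2.5]
gripper_width: 14.8
```

Gripped, at 14.8 mm. Next I'll lift it and carry it past the housing to look into the bore.

{"method": "jog_arm", "body": {"commands": [[1,[-2,0,0],[0,0,0]],[1,[-4.5,0,0],[0,0,0]],[1,[-5,0,0],[0,0,0]],[1,[-5,0,0],[0,0,0]],[1,[-2,0.3,4],[0,0,0]],[1,[0,0.3,5.5],[0,0,0]],[1,[0,0.3,5.5],[0,0,0]],[1,[0,0.3,5.5],[0,0,0]],[1,[0,0.3,5.5],[0,0,0]],[1,[0,0.3,5.5],[0,0,0]]]}}

```text
clock: 9.07
eef_pos: [532.8, -127.6, 198.5]
eef_rot: [1.635, 1.568, 0.232]
ft_force: [0.9, 0.7, -3.2]
gripper_width: 14.7
```

```bash
python3 - <<'E'
from h import *
plan([548,-215,190],-0.33);print(env.get_obs()["gripper_width"])
E
```

```text
pos [ 532.8 -127.6  198.5] y-axis angle 0.1672 shift cm [0.85 0.04 8.87] rot [ 0.497 -0.001 -0.003]
14.736339468485932
```

{"method": "jog_arm", "body": {"commands": [[1,[0,0,4.5],[0,0,0]],[1,[0.2,0,4.4],[0,0,0]],[1,[0,0,0],[0.17,0,0]],[1,[0,0,0],[0.17,0,0]],[1,[0,0,0],[0.16,0,0]],[1,[0,0,0],[0,0,0]]]}}

```text
clock: 9.82
eef_pos: [544.7, -223.7, 194.5]
eef_rot: [-1.03, 1.569, -2.953]
ft_force: [0.4, 0.3, -3.7]
gripper_width: 14.8
```

```bash
python3 - <<'E'
from h import *
T=tool();a=env.read_camera("wrist");np.save("T4.npy",T);cv2.imwrite("pics/w4.png",a)
plan([548,-124,190],-0.33)
p=proj("wrist",[548,-124,90],T);print(p,proj("wrist",[548,-92,90],T),proj("wrist",[580,-124,90],T))
x0,y0=int(p[0])-65,max(0,int(p[1])-55);s=6
m=cv2.resize(a[y0:y0+100,x0:x0+130],None,fx=s,fy=s,interpolation=cv2.INTER_CUBIC)
for i in range(0,130,10):
    cv2.putText(m,str(x0+i),(i*s,12),0,.35,(0,0,255));cv2.line(m,(i*s,14),(i*s,20),(0,0,255))
    if i<100: cv2.putText(m,str(y0+i),(0,i*s+4),0,.35,(0,0,255))
cv2.imwrite("pics/c4.png",m)
E
```

```text
pos [ 544.7 -223.7  194.6] y-axis angle -0.3503 shift cm [ 0.45 -3.11 -9.48] rot [-0.02   0.001  0.001]
[223.59856381  79.76696452] [210.80407584  45.79433943] [254.91256855  67.45306353]
```

View pics/c4.png

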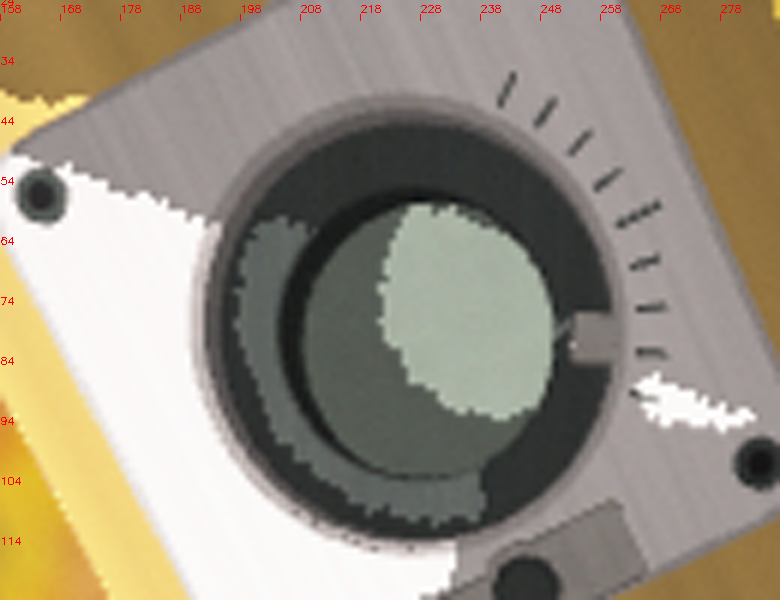

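The crop shows the bore centred near (226,78) and the key at the bore wall at about (257,80). The longest scale line is near (264,60) and the clip at the bottom right.

```bash
python3 - <<'E'
from h import *
T=np.load("T4.npy");f=lambda x,y,z:ray("wrist",158+x/6,24+y/6,z,T)
a=cv2.imread("pics/w4.png")
# bevel outer edge points picked: left,right,top,bottom
P=np.array([f(192,323,90),f(628,320,90),f(412,93,90),f(408,553,90)])
print(P.round(1));c=np.r_[(P[0]+P[1]+P[2]+P[3])[:2]/4,90]
print("centre",c,"diams",np.linalg.norm(P[0]-P[1]),np.linalg.norm(P[2]-P[3]))
k=f(595,338,82)-c;print("key r,ang",np.hypot(*k[:2]),np.arctan2(k[1],k[0]))
l1,l2=f(618,226,90),f(660,206,90);print("line",np.arctan2(*(l2-l1)[[1,0]]),np.arctan2(*(l2-c)[[1,0]]),np.hypot(*(l2-c)[:2]))
pv=f(525,585,99)-c;print("pivot?",pv,np.hypot(*pv[:2]),np.arctan2(pv[1],pv[0])+np.pi/2)
e=f(470,0,90);
plan([c[0],c[1],130],-0.5)
t=cv2.imread("pics/top0.png")
E
```

```text
[[ 518.5 -111.2   90. ]
 [ 583.9 -134.9   90. ]
 [ 563.9  -92.1   90. ]
 [ 537.5 -156.5   90. ]]
centre [ 550.93201499 -123.69031584   90.        ] diams 69.55333900102116 69.57960021597346
key r,ang 29.602848508355297 -0.4039057953366628
line 0.06580589894806944 0.06859913086431392 43.51956969640692
pivot? [  3.36382294 -43.76071515   9.        ] 43.889810836761804 0.07671768991834282
pos [ 544.7 -223.7  194.6] y-axis angle -0.3503 shift cm [ 6.45 -2.84 -9.61] rot [0.15  0.001 0.001]
```

{"method": "jog_arm", "body": {"commands": [[1,[0,-1.4,-4.8],[0,0,0]],[1,[0,-1.4,-4.8],[0,0,0]],[1,[3,0,0],[0.05,0,0]],[1,[3,0,0],[0,0,0]],[1,[1,0,0],[0,0,0]],[1,[0,0,0],[0,0,0]]]}}

```text
clock: 10.62
eef_pos: [551.6, -120.0, 123.6]
eef_rot: [-2.316, 1.57, 2.018]
ft_force: [-0.0, -0.4, -3.2]
gripper_width: 14.8
```

```bash
python3 - <<'E'
from h import *
plan([550.9,-123.7,100],-0.404);o=env.get_obs();print(o["ft_force"],o["gripper_width"])
T=tool();a=env.read_camera("wrist");np.save("T5.npy",T);cv2.imwrite("pics/w5.png",a)
s=4;x0,y0=180,130
m=cv2.resize(a[y0:y0+140,x0:x0+150],None,fx=s,fy=s,interpolation=cv2.INTER_CUBIC)
for i in range(0,150,10):
    cv2.putText(m,str(x0+i),(i*s,12),0,.35,(0,0,255))
    if i<140: cv2.putText(m,str(y0+i),(0,i*s+4),0,.35,(0,0,255))
cv2.imwrite("pics/c5.png",m)
print(proj("wrist",[550.9,-123.7,90],T))
E
```

```text
pos [ 551.6 -120.   123.6] y-axis angle -0.3781 shift cm [2.36 0.08 0.37] rot [ 0.026 -0.     0.001]
[-0.00757571 -0.44191053 -3.1659155 ] 14.782834880124568
[257.22649799 201.09678469]
```

View pics/c5.png

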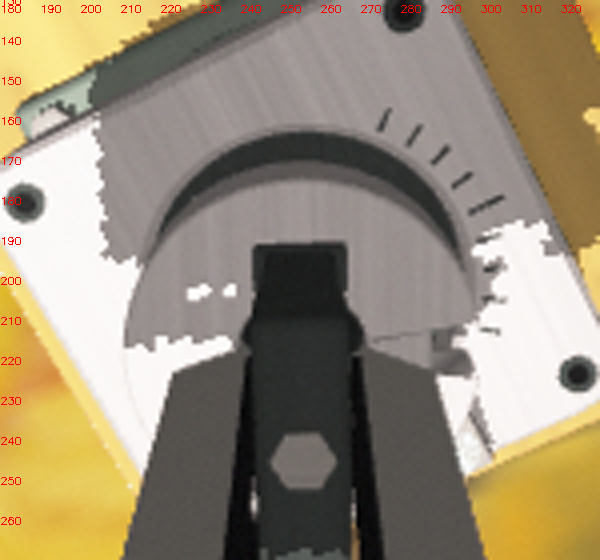

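The picture shows the die hanging square above the bore, with disc edges at u 211 and 299 and its far edge at v≈174.5. I'll check its offset from the tool axis.

```bash
python3 - <<'E'
from h import *
T=np.load("T5.npy")
for dz in(-3,0,3):
    c=T[:3,3]+np.array([0,0,8.])+T[:3,2]*dz
    q=np.array([proj("wrist",c+31.5*np.array([np.cos(t),np.sin(t),0]),T) for t in np.linspace(0,6.28,200)])
    print(dz,q.min(0).round(1),q.max(0).round(1))
n=T[:3,3]+np.array([0,0,8.])+T[:3,1]*27;print("notch proj",proj("wrist",n,T))
print("disc diam",(299.5-211.2))
E
```

```text
-3 [211.1 167.2] [301.8 252.3]
0 [211.3 171.6] [301.6 256. ]
3 [211.5 176. ] [301.4 259.7]
notch proj [295.13504484 215.50286866]
disc diam 88.30000000000001
```

{"method": "jog_arm", "body": {"commands": [[1,[0.8,0.08,0.22],[0.026,0,0]],[1,[0.8,0,0],[0,0,0]],[1,[0.6,0,0],[0,0,0]],[1,[0,0,0],[0,0,0]]]}}

```text
clock: 11.18
eef_pos: [552.8, -123.2, 102.2]
eef_rot: [2.278, 1.568, 0.301]
ft_force: [-0.0, -0.0, -2.3]
gripper_width: 14.6
```

```bash
python3 - <<'E'
from h import *
plan([551.5,-122.3,94],-0.404);o=env.get_obs();print(o["ft_force"],o["gripper_width"])
E
```

```text
pos [ 552.8 -123.2  102.2] y-axis angle -0.406 shift cm [ 0.82 -0.15 -0.03] rot [-0.002 -0.002 -0.002]
[-0.01445915 -0.01290293 -2.31762129] 14.5679818031829
```

{"method": "jog_arm", "body": {"commands": [[1,[0.2,-0.15,-0.03],[0,0,0]],[1,[0.2,0,0],[0,0,0]],[1,[0.2,0,0],[0,0,0]]]}}

```text
clock: 11.55
eef_pos: [551.7, -122.2, 96.2]
eef_rot: [2.243, 1.567, 0.267]
ft_force: [0.2, -0.2, -2.8]
gripper_width: 14.6
```

```bash
python3 - <<'E'
from h import *
plan([551.5,-122.3,94],-0.404);o=env.get_obs();print(o["ft_force"],o["gripper_width"],o["torque"])
E
```

```text
pos [ 551.7 -122.2   96.2] y-axis angle -0.4057 shift cm [ 0.22 -0.02  0.01] rot [-0.002 -0.002 -0.003]
[ 0.15552223 -0.15476655 -2.83210736] 14.62416362932795 [-0.07717085  0.05575072  0.00035311]
```

{"method": "jog_arm", "body": {"commands": [[1,[0.2,0,0],[0,0,0]],[1,[0.15,0,0],[0,0,0]]]}}

```text
clock: 11.8
eef_pos: [551.8, -122.2, 92.5]
eef_rot: [2.237, 1.567, 0.26]
ft_force: [-0.6, -0.1, -2.6]
gripper_width: 14.4
```

{"method": "jog_arm", "body": {"commands": [[1,[0.15,0,0],[0,0,0]],[1,[0.15,0,0],[0,0,0]]]}}

```text
clock: 12.05
eef_pos: [551.8, -122.2, 89.3]
eef_rot: [2.23, 1.567, 0.253]
ft_force: [0.1, 0.8, -3.3]
gripper_width: 14.1
```

{"method": "jog_arm", "body": {"commands": [[1,[0.1,0,0],[0,0,0]],[1,[0.1,0,0],[0,0,0]]]}}

```text
clock: 12.3
eef_pos: [551.9, -122.3, 87.2]
eef_rot: [2.213, 1.567, 0.237]
ft_force: [0.2, -0.1, -2.6]
gripper_width: 14.5
```

{"method": "jog_arm", "body": {"commands": [[1,[0.1,0,0],[0,0,0]]]}}

```text
clock: 12.42
eef_pos: [551.9, -122.3, 86.1]
eef_rot: [2.217, 1.567, 0.241]
ft_force: [-0.2, 0.8, -3.8]
gripper_width: 14.7
```

{"method": "jog_arm", "body": {"commands": [[1,[0.1,0,0],[0,0,0]],[1,[0.1,0,0],[0,0,0]]]}}

```text
clock: 12.68
eef_pos: [551.9, -122.2, 84.0]
eef_rot: [2.225, 1.567, 0.249]
ft_force: [-0.0, -0.3, -2.7]
gripper_width: 14.7
```

{"method": "jog_arm", "body": {"commands": [[1,[0.1,0,0],[0,0,0]]]}}

```text
clock: 12.8
eef_pos: [551.9, -122.2, 82.9]
eef_rot: [2.226, 1.567, 0.25]
ft_force: [-0.0, 0.1, -2.4]
gripper_width: 14.7
```

{"method": "jog_arm", "body": {"commands": [[1,[0.1,0,0],[0,0,0]]]}}

```text
clock: 12.92
eef_pos: [551.8, -122.9, 82.1]
eef_rot: [2.068, 1.567, 0.091]
ft_force: [-5.0, -5.5, 6.9]
gripper_width: 14.6
```

```bash
python3 - <<'E'
from h import *
plan([551.5,-122.3,82],-0.404);o=env.get_obs();print(o["ft_force"],o["gripper_width"],o["torque"])
E
```

```text
pos [ 551.8 -122.9   82.1] y-axis angle -0.406 shift cm [ 0.01 -0.05 -0.04] rot [-0.002 -0.002 -0.003]
[-4.98937329 -5.45009326  6.9074254 ] 14.638759035089885 [-1.1984522   1.29054158 -0.0067633 ]
```

{"method": "jog_arm", "body": {"commands": [[1,[0.02,0,0],[0.06,0,0]]]}}

```text
clock: 13.05
eef_pos: [551.9, -123.0, 82.0]
eef_rot: [2.162, 1.567, 0.124]
ft_force: [0.2, 0.3, -1.3]
gripper_width: 14.6
```

```bash
python3 - <<'E'
from h import *
plan([551.5,-122.3,82],-0.404);o=env.get_obs();print(o["ft_force"],o["gripper_width"],o["torque"])
E
```

```text
pos [ 551.9 -123.    82. ] y-axis angle -0.4672 shift cm [ 0.   -0.07 -0.05] rot [-0.063 -0.002 -0.003]
[ 0.20634152  0.2636947  -1.2846446 ] 14.57154141663207 [0.04750881 0.17635744 0.02649249]
```

{"method": "jog_arm", "body": {"commands": [[1,[0.02,0,0],[-0.1,0,0]]]}}

```text
clock: 13.18
eef_pos: [552.1, -123.0, 82.0]
eef_rot: [2.018, 1.566, 0.08]
ft_force: [-0.6, -0.2, 1.8]
gripper_width: 14.6
```

```bash
python3 - <<'E'
from h import *
plan([551.5,-122.3,82],-0.404);o=env.get_obs();print(o["ft_force"],o["gripper_width"],o["torque"])
E
```

```text
pos [ 552.1 -123.    82. ] y-axis angle -0.3667 shift cm [-0.   -0.08 -0.05] rot [ 0.037 -0.002 -0.004]
[-0.64133657 -0.22185432  1.83896572] 14.614903751549896 [ 0.00749584  0.1912296  -0.09025917]
```

{"method": "jog_arm", "body": {"commands": [[1,[0.01,0,0],[-0.06,0,0]]]}}

```text
clock: 13.3
eef_pos: [552.2, -123.2, 82.0]
eef_rot: [1.933, 1.566, 0.058]
ft_force: [-3.0, -2.2, 1.5]
gripper_width: 14.6
```

```bash
python3 - <<'E'
from h import *
plan([551.5,-122.3,82],-0.404);o=env.get_obs();print(o["ft_force"],o["gripper_width"],o["torque"])
E
```

```text
pos [ 552.2 -123.2   82. ] y-axis angle -0.3043 shift cm [-0.   -0.09 -0.06] rot [ 0.1   -0.002 -0.004]
[-2.98958957 -2.17856961  1.49478825] 14.62960108147706 [-0.51669837  0.63198613 -0.15374463]
```

Contact came at z≈82, exactly the home height (8 mm below where the key would have stopped it), and reaction builds at about 0.1 rad off. I'll turn back to centre, release and rise to look.

{"method": "jog_arm", "body": {"commands": [[1,[0,0,0],[0.1,0,0]],[0.5,[0,0,0],[0,0,0]],[0.5,[0,0,0],[0,0,0]],[0.5,[0,0,0],[0,0,0]],[0.5,[-0.5,0,0],[0,0,0]],[0.5,[-2,0,0],[0,0,0]],[0.5,[-4,0,0],[0,0,0]],[0.5,[-5,0,0],[0,0,0]],[0.5,[0,0,3],[0,0,0]],[0.5,[0,0,0],[0,0,0]]]}}

```text
clock: 14.55
eef_pos: [540.2, -151.9, 202.7]
eef_rot: [1.969, 1.564, -0.0]
ft_force: [-0.2, 0.3, -0.3]
gripper_width: 47.0
```

```bash
python3 - <<'E'
from h import *
T=tool();a=env.read_camera("wrist");b=env.read_camera("side");np.save("T6.npy",T);cv2.imwrite("pics/w6.png",a);cv2.imwrite("pics/s6.png",b)
o=env.get_obs();print(o["clock"],o["ft_force"],o["gripper_width"],T[:3,3])
c=proj("wrist",[551,-123.7,90],T);print(c)
x0,y0=int(c[0])-60,max(0,int(c[1])-60)
m=np.zeros((500,800,3),np.uint8)
m[:500,:500]=cv2.resize(a[y0:y0+120,x0:x0+120],(500,500),interpolation=cv2.INTER_CUBIC)
m[:300,500:]=cv2.resize(b[155:215,235:295],(300,300),interpolation=cv2.INTER_CUBIC)
print(x0,y0);cv2.imwrite("pics/c6.png",m)
E
```

```text
14.65 [0.72914992 1.07908667 0.20094579] 46.92931641376565 [ 540.20418376 -151.9378609   202.71740451]
[254.49737844 145.75001702]
194 85
```

View pics/c6.png

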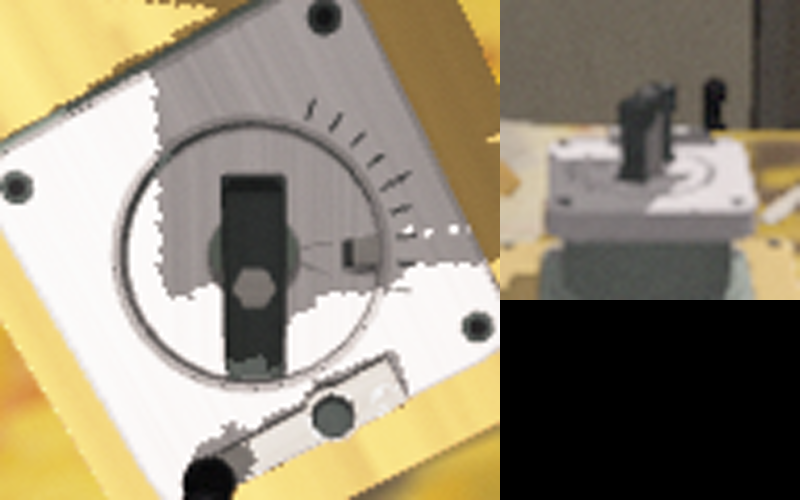

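The view shows the die's face flush with the flange and the key standing inside the notch (crop (362,253)). The side view also shows it flush. The clip is parked with its knob at about (210,478) in the crop. Next I'll measure the knob and plan the clip arc.

```bash
python3 - <<'E'
from h import *
T=np.load("T6.npy");a=cv2.imread("pics/w6.png")
g=a.max(2);sub=g[188:240,225:262]
m=(sub<38).astype(np.uint8);n,l,st,ce=cv2.connectedComponentsWithStats(m)
for i in range(1,n):
    if st[i,4]>20: print("blob",st[i]+np.array([225,188,0,0,0]),ce[i]+[225,188])
piv=np.array([551,-123.7])+R.from_euler("z",.072).as_matrix()[:2,:2]@[0,-44]
for th in(0,.3,.6,.9,1.2,1.57):
    k=piv-36*np.array([np.cos(.072+th),np.sin(.072+th)]);print(th,k.round(1))
k=piv-36*np.array([np.cos(.072),np.sin(.072)])
print("proj knob top/bottom",proj("wrist",[*k,123],T),proj("wrist",[*k,97],T))
print("seen top",ray("wrist",244.4,200,123,T))
plan([*k,150],-0.71);print(env.get_obs()["joint_positions"].round(2))
E
```

```text
blob [238 195  12  18 121] [243.3553719 201.0661157]
0 [ 518.3 -170.2]
0.3 [ 520.6 -180.7]
0.6 [ 526. -190.]
0.9 [ 533.9 -197.3]
1.2 [ 543.6 -202. ]
1.57 [ 556.7 -203.5]
proj knob top/bottom [242.40888509 206.83717384] [243.23889995 198.5365094 ]
seen top [ 522.90725374 -164.40133273  123.        ]
pos [ 541.2 -149.8  202.2] y-axis angle -0.3963 shift cm [ 5.21 -1.36  2.77] rot [ 0.314 -0.003 -0.005]
[-0.5   0.26  0.8   1.87 -0.22  1.09 -0.02]
```

{"method": "jog_arm", "body": {"commands": [[0.5,[3,-0.68,1.38],[0,0,0]],[0.5,[3,-0.68,1.38],[0,0,0]],[0.5,[2,0,0],[0.16,0,0]],[0.5,[1,0,0],[0.15,0,0]],[0.5,[0,0,0],[0,0,0]]]}}

```text
clock: 15.28
eef_pos: [518.8, -166.6, 108.0]
eef_rot: [2.439, 1.567, 0.16]
ft_force: [-0.2, 0.2, 1.1]
gripper_width: 47.1
```

```bash
python3 - <<'E'
from h import *
plan([518.3,-170.2,77],-0.71);o=env.get_obs();print(o["gripper_width"],o["ft_force"])
E
```

```text
pos [ 518.8 -166.6  108. ] y-axis angle -0.708 shift cm [3.1  0.18 0.31] rot [ 0.002 -0.003 -0.002]
47.079187788728035 [-0.24716965  0.16990539  1.06210689]
```

{"method": "jog_arm", "body": {"commands": [[0.5,[0.5,0.18,0.3],[0,0,0]],[0.5,[1.2,0,0],[0,0,0]],[0.5,[1,0,0],[0,0,0]],[0.5,[0.3,0,0],[0,0,0]],[0.8,[0,0,0],[0,0,0]],[1,[0,0,0],[0,0,0]],[1,[0,0,0],[0,0,0]],[1,[0,0,0],[0,0,0]],[1,[0,0,0],[0,0,0]]], "squeeze": 5}}

```text
clock: 16.4
eef_pos: [520.0, -170.0, 77.2]
eef_rot: [2.302, 1.564, 0.033]
ft_force: [-0.0, -0.8, -4.2]
gripper_width: 12.1
```

```bash
python3 - <<'E'
from h import *
plan([518.3,-170.2,77],-0.71);o=env.get_obs();print(o["gripper_width"],o["ft_force"])
E
```

```text
pos [ 520.  -170.    77.2] y-axis angle -0.6987 shift cm [ 0.01 -0.12  0.12] rot [ 0.011 -0.004 -0.005]
12.08780399884956 [-0.01244554 -0.81128047 -4.18852465]
```

Gripping the knob at 12.1 mm. I'll follow the arc.

{"method": "jog_arm", "body": {"commands": [[1,[0,0.4,0.35],[0,0,0]],[1,[0,0.45,0.3],[0,0,0]],[1,[0,0.5,0.2],[0,0,0]],[1,[0,0.5,0.15],[0,0,0]]]}}

```text
clock: 16.9
eef_pos: [525.2, -190.2, 76.8]
eef_rot: [-2.974, 1.568, 1.039]
ft_force: [-4.5, -0.8, 2.7]
gripper_width: 12.0
```

```bash
python3 - <<'E'
from h import *
plan([533.9,-197.3,77],-0.71);o=env.get_obs();print(o["gripper_width"],o["ft_force"])
p=o["eef_pos"][:2]-[554.2,-167.6];print("r",np.hypot(*p),"theta",np.arctan2(-p[1],-p[0])-.072)
E
```

```text
pos [ 525.2 -190.2   76.8] y-axis angle -0.6988 shift cm [-0.02  1.12 -0.02] rot [ 0.011 -0.003  0.001]
12.02200222022116 [-4.54545564 -0.81872243  2.73787703]
r 36.788020336655336 theta 0.5900005147136925
```

{"method": "jog_arm", "body": {"commands": [[1,[0,0.55,0.0],[0,0,0]],[1,[0,0.55,-0.02],[0,0,0]],[1,[0,0.5,-0.1],[0,0,0]],[1,[0,0.5,-0.17],[0,0,0]]]}}

```text
clock: 17.4
eef_pos: [544.0, -202.8, 76.7]
eef_rot: [-2.858, 1.568, 1.155]
ft_force: [-3.7, 0.4, 1.9]
gripper_width: 12.2
```

```bash
python3 - <<'E'
from h import *
plan([556.7,-203.5,77],-0.71);o=env.get_obs();print(o["gripper_width"],o["ft_force"])
p=o["eef_pos"][:2]-[554.2,-167.6];print("r",np.hypot(*p),"theta",np.arctan2(-p[1],-p[0])-.072)
E
```

```text
pos [ 544.  -202.8   76.7] y-axis angle -0.6993 shift cm [-0.03  1.01 -0.76] rot [ 0.011 -0.003  0.001]
12.20742297360341 [-3.68721634  0.41119056  1.93484612]
r 36.64824180644951 theta 1.2175579735952142
```

{"method": "jog_arm", "body": {"commands": [[1,[0,0.45,-0.27],[0,0,0]],[1,[0,0.45,-0.33],[0,0,0]]]}}

```text
clock: 17.65
eef_pos: [555.7, -204.1, 76.7]
eef_rot: [-2.925, 1.568, 1.088]
ft_force: [-2.8, 1.6, 2.0]
gripper_width: 12.1
```

{"method": "jog_arm", "body": {"commands": [[1,[0,0.2,-0.17],[0,0,0]]]}}

```text
clock: 17.77
eef_pos: [558.3, -203.9, 76.6]
eef_rot: [-2.609, 1.568, 1.404]
ft_force: [-11.0, 2.0, 5.6]
gripper_width: 12.0
```

```bash
python3 - <<'E'
from h import *
plan([556.7,-203.5,77],-0.71);o=env.get_obs();print(o["gripper_width"],o["ft_force"])
p=o["eef_pos"][:2]-[554.2,-167.6];print("r",np.hypot(*p),"theta",np.arctan2(-p[1],-p[0])-.072)
E
```

```text
pos [ 558.3 -203.9   76.6] y-axis angle -0.6991 shift cm [-0.04 -0.15  0.07] rot [ 0.011 -0.002  0.001]
12.044922004314444 [-10.97305159   2.03126506   5.63855294]
r 36.563593586352454 theta 1.6114630719734222
```

Force rose to 11 N at θ≈1.6, so the stop is reached. I'll let go, lift and verify.

{"method": "jog_arm", "body": {"commands": [[0.7,[0,0,0],[0,0,0]],[0.7,[0,0,0],[0,0,0]],[0.6,[0,0,0],[0,0,0]],[0.6,[-1,0,0],[0,0,0]],[0.6,[-3,0,0],[0,0,0]],[0.6,[-5,0,0],[0,0,0]],[0.6,[-5,0,2],[0,0,0]],[0.6,[0,0,5],[0,0,0]],[0.6,[0,0,0],[0,0,0]]]}}

```text
clock: 18.9
eef_pos: [513.4, -259.9, 224.8]
eef_rot: [2.404, 1.566, 0.134]
ft_force: [-0.2, 0.4, -0.3]
gripper_width: 37.7
```

```bash
python3 - <<'E'
from h import *
T=tool();a=env.read_camera("wrist");b=env.read_camera("top");np.save("T7.npy",T);cv2.imwrite("pics/w7.png",a);cv2.imwrite("pics/t7.png",b)
o=env.get_obs();print(o["clock"],o["ft_force"],o["gripper_width"],T[:3,3])
piv=np.array([554.2,-167.6])
for th in(1.4,1.5,1.57,1.65):
    d=np.array([np.cos(.072+th),np.sin(.072+th)]);print(th,"knob",proj("wrist",[*(piv-36*d),123],T).round(1),"nose",proj("wrist",[*(piv+17*d),97],T).round(1))
g=a.max(2);k=proj("wrist",[*(piv-36*np.array([np.cos(1.642),np.sin(1.642)])),116],T).astype(int)
s=g[k[1]-22:k[1]+22,k[0]-22:k[0]+22];n,l,st,ce=cv2.connectedComponentsWithStats((s<38).astype(np.uint8))
for i in range(1,n):
    if st[i,4]>20: print(st[i],ce[i]+k-22)
c=proj("wrist",[551,-130,90],T).astype(int);print(c)
cv2.imwrite("pics/c7.png",cv2.resize(a[max(0,c[1]-70):c[1]+70,c[0]-70:c[0]+70],(560,560),interpolation=cv2.INTER_CUBIC))
E
```

```text
19.0 [ 0.31859123 -0.15612278  0.02682831] 37.7713496846964 [ 513.43002523 -259.93980289  224.79781981]
1.4 knob [247.6 109.6] nose [218.4  64.3]
1.5 knob [250.5 107.3] nose [217.1  65.4]
1.57 knob [252.4 105.5] nose [216.2  66.3]
1.65 knob [254.5 103.3] nose [215.3  67.3]
[ 17  16  12  13 123] [252.66666667 104.88617886]
[202  51]
```

The knob blob is at (252.7,104.9); the stop (1.57 rad) predicts (252.4,105.5). I'll quickly check that the other tools haven't moved, then hand in.

```bash
python3 - <<'E'
from h import *
a=cv2.imread("pics/top0.png");b=cv2.imread("pics/t7.png")
s0=cv2.imread("pics/side0.png");s=env.read_camera("side")
for n,(u,v) in {"loop":(158,254),"modelling":(217,148),"scraper":(345,223)}.items():
    d=cv2.absdiff(a,b)[v-14:v+14,u-28:u+28].max(2);print(n,"changed px frac",(d>40).mean().round(3))
for n,(u,v) in {"loop":(342,299),"modelling":(192,247),"scraper":(300,190),"dieC":(247,273),"dieB":(285,258)}.items():
    d=cv2.absdiff(s0,s)[v-14:v+14,u-16:u+16].max(2);print("side",n,(d>40).mean().round(3))
print(env.get_obs()["ft_force"])
print(env.job_done())
E
```

```text
loop changed px frac 0.003
modelling changed px frac 0.0
scraper changed px frac 0.316
side loop 0.06
side modelling 0.0
side scraper 0.011
side dieC 0.0
side dieB 0.208
[0.74407076 0.45042016 0.70237024]
the job is handed in; nothing more can be done
None
```

I fitted the largest tube die in the bore, swung the clip to its stop, let go and handed the job in at about 19 s, well under the 61 s limit.

**First grasp:** it missed because the fingertips sit about 26 mm behind the reported tool point, so the jaws shut above the bar. I re-aimed lower, and the second grasp held at 14.8 mm.

**Die:** the wrist camera showed the key in the bore, so I lowered the die with its notch already lined up. It stopped at home height, 8 mm below where the key would have held it, with about 10 N of contact. Turning it gently about 0.1 rad off centre met resistance from the key. After release the picture showed the plate flush and the key inside the notch.

**Clip:** I moved it by its knob until the force rose to 11 N at about 1.6 rad. After letting go, the knob's pixel (252.7, 104.9) matched the stop position (252.4, 105.5). This check is numeric only; I had used up the picture allowance, so I did not look at a final picture. The robot was clear and touching nothing.

**Other objects:** before-and-after images showed little or no change at the loop tool and modelling tool. Two checks were unclear:
- **Scraper:** 32% of pixels changed in the top view, but about 1% in the side view. I think the arm or its shadow covered it in the top view.
- **Small die near the pick-up spot:** 21% changed in the side view. I think that is because the large die was removed from in front of it.

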